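# Fit a breather cartridge into its spring clips and onto its port

### The arm

A 7-joint arm with a two-finger parallel gripper is mounted at the origin on the work surface. World frame = base frame: x ahead of the robot, y to its left, z up, the work surface at z = 0. Lengths are in m, angles in rad, forces in N, time in s.
With the tool pointing down it reaches from about 0.425 to 0.875 m from the base axis. Payload 4.7 kg.
Tool frame: the origin (TCP) lies on the mounting face of the last link; the fingertips stand 182 mm ahead of it and the grasp point (between the pads) lies 164 mm ahead of it; z points along the fingers, y is the direction in which the jaws open and shut (so a half turn about z gives the same grasp; the last joint's range is limited). The gripper opens to 87 mm and grips with 3 to 60 N. Pads are 19 mm wide; open, the fingers measure 117 mm over their backs; the gripper's body (75 mm by 190 mm) begins 51 mm behind the grasp point.
Start: joints at [1.31, 0.321, -0.07, 1.45, 0.023, 1.371, -0.057], TCP at [0.176, -0.626, 0.405] pointing down, gripper open.
Joint ranges: [-2.86, 2.86], [-0.3, 2.09], [-1.38, 1.24], [0.06, 2.45], [-1.56, 4.7], [0.09, 2.05], [-2.69, 2.69]. Speed limits (rad/s): [2.57, 2.57, 3.14, 3.14, 3.14, 3.14, 3.14].

### API

Orientations are given as a rotation vector (axis times angle).
In Python, from bench import ctrl gives the robot as it stands. The module is installed in compiled form; this text tells all that it offers.
- The arm moves only by the tool play_rows, never from a script. Its argument "targets" is text: rows parted by semicolons, each of 7 numbers parted by spaces: the shift along the tool's x, y, z in cm, then the turn, a rotation vector about the tool's x, y, z in rad, then the opening, from -1 (shut) to 1 (fully open). In form: x y z ax ay az grip; .... A call has 1 to 20 rows; each row shifts and turns the pose as measured when the row begins, along the tool's axes as they then stand; what a row does not reach is not made up. A row lasts 1/8 s, in which the tool goes at most 62.5 mm and 10.7 degrees, less where a joint would pass 70% of its speed; a pose out of reach is approached as far as the arm can. A call is refused whole if a number of a shift passes 6.25 or a number of a turn 0.188, either way. A call with a gripper value outside its range is refused whole. The fingers move at their own pace and stop on an object; "newtons" is the grip in N (left out, the last holds). Time passes only in rows, so rows that do not move let the fingers close. It gives the time, the measured TCP pose, the force and the opening at its end, in the units of the state.
- ctrl.get_state(): the state, without advancing time (a new reading comes with each control period).
- ctrl.get_image(name): name is "side" or "top"; returns a dict with "pixels" (480x640x3 uint8, blue, green, red), "depth" (480x640 float32, m along the optical axis (not along the pixel's ray), 0 where there is no reading), "intrinsics" (3x3 intrinsics, pixels), "R" (3x3) and "t" (3): a world point X has camera coordinates R X + t. Camera axes: x right, y down, z forward; pixel columns grow to the right and rows downward; lengths in m; the calibration is good to about 2 mm. A picture is of the moment at which its call begins.
- ctrl.close_job(): hands the job in, once; it reports no verdict.
The state is a dict: "time": time; "joint_positions": joint angles; "qd": joint speeds; "joint_torque": joint torques, N m; "position": TCP position; "tool_rot": TCP orientation; "ft_force": force on the tool from outside, world axes, zero at the start; "torque": the same for the moment, N m; "grip_width": opening from 0.0 (shut) to 1.0 (fully open).
Only numpy, scipy, OpenCV 4.12 (cv2) and the standard library are available. Lean on these libraries where they do the work, as an engineer would, in place of code of your own. Each camera call takes 0.05 s, during which the arm holds its last target.

### The job

Fit the loose air-breather cartridge to its stand: with its socket end towards the port, press it sideways down into both spring clips until it is snapped fully home in each, then slide it along in the clips onto the port's spigot until the end of its cap is flush against the port's collar, and let go. Press no harder than the clips need and stop pushing as soon as it meets the collar, so that neither the cap nor the spigot is strained; leave everything else where it is.

Things in the scene. Friction and masses are not known exactly. Their poses are not given: they have to be found in the camera images.
- cartridge: Loose cartridge, 110 g: aluminium tube 24 mm in diameter, 118 mm long, between two black hexagonal caps 28 mm across flats and 16 mm long (150 mm over the caps). Origin on the axis, midway; x runs along the axis to the cap with the open socket; the other cap has a round grey vent nose, 18 mm in diameter, 12 mm long. It starts lying on cap flats, its axis 14 mm above the table.
- socket_end (a point): Centre of the flat end of the cartridge's socket cap, on its axis, 75 mm from the cartridge's origin. The socket there is 13 mm wide and 16 mm deep and fits over the spigot.
- vent_end (a point): Tip of the cartridge's vent nose, on its axis, 87 mm from the cartridge's origin on the -x side.
- stand: Fixed breather stand: grey base plate 250 x 90 mm, top 12 mm above the table, two sprung steel C-clips on pillars, 64 mm free between them, and a port block at the +x end. Origin on the table under the mid-point between the clips; z up, x along the clips' common axis (50 mm above the table) towards the port. Below that axis 34 mm are free down to the plate.
- seat_open (a point): Centre of the clip farther from the port, on the axis of a seated cartridge, 38 mm from the stand's origin on the -x side. Both clips are 12 mm wide along x and open upwards; sprung jaws, lips 31 mm apart at the top (17 mm above the axis), throat 17 mm wide (8 mm above the axis), and a rigid steel web 12 mm below the axis on which the tube comes to rest.
- seat_port (a point): Centre of the clip nearer the port, on the axis of a seated cartridge, 38 mm from the stand's origin on the +x side. Snapping the tube into both clips at once takes about 12 to 20 N, most with its axis 8 to 14 mm above home; then the clips pull it in with some 6 N until it stands on the webs. Sliding the seated tube along takes 8 to 14 N against their drag, more while it is pressed down.
- clip_posts: The two fixed pillars, 20 mm high, with the flat steel webs of the clips on top; a part of the stand, origin and axes as stand.
- port: Fixed aluminium port block 40 x 50 x 60 mm with a small cock on top, 86 mm high; origin and axes as stand. A brass collar, 26 mm in diameter with a rubber face, looks to the clips; from it a tapered spigot, 10 mm in diameter, 12 mm long, points to -x. A cartridge lowered into the clips must be 12 to 23 mm short of the collar: nearer it strikes the spigot, farther its cap strikes a clip.
- port_face (a point): Centre of the collar's face, on the clips' axis, 84 mm from the stand's origin on the +x side; x points into the port. The socket end of a cartridge that is home lies here. The face is a thin black rubber washer on the brass collar, firm to the push: it gives well under 3 mm.
- grease_jar: Bystander: small white jar with a black lid, 50 mm in diameter, 45 mm high. Origin at its underside.
- screwdriver: Bystander: screwdriver with a black handle, 200 mm long. Origin under its middle.
- dummy: Bystander: standing steel dummy specimen, 38 mm in diameter, 76 mm high. Origin at its underside.
- stone: Bystander: grey porous disc, 50 mm in diameter, 12 mm thick. Origin at its underside.
- wrench: Bystander: flat steel wrench, 180 mm long. Origin under its middle.
- beaker: Bystander: glass beaker, 70 mm in diameter, 90 mm high. Origin at its underside.
- weight: Bystander: brass weight with a knob, 60 mm in diameter, 44 mm high. Origin at its underside.
Mind the look-alikes: they are no part of the job. Leave any orange or purple look-alike of the cartridge alone.

How it is judged:
On the way:
1. the cartridge is snapped home in both clips, square and level, while its socket end is still at least 6 mm short of the collar (y of cartridge in the frame of stand between -0.002 and 0.002 m and z of cartridge in the frame of stand between 0.048 and 0.052 m and angle between the x axis of cartridge and the x axis of stand, either way round below 0.035 rad and x of socket_end in the frame of port_face below -0.006 m), for 0.2 s.
At the end, for the whole second after the job is handed in: The cartridge lies at rest in both clips, its axis within 2 mm of the clips' axis sideways and in height and within 0.035 rad of it in direction, and the end of its socket cap is against the face of the port's collar: at most 1.5 mm short of it, or 3 mm into its rubber washer (y of cartridge in the frame of stand between -0.002 and 0.002 m and z of cartridge in the frame of stand between 0.048 and 0.052 m and angle between the x axis of cartridge and the x axis of stand, either way round below 0.035 rad and x of socket_end in the frame of port_face between -0.0015 and 0.003 m and linear speed of cartridge below 0.01 m/s); the robot touches nothing.
It fails at once if the cartridge is pressed against the port with more than 25 N (contact force between cartridge and port above 25 N).
It fails at once if the cartridge is pressed down on the webs of the clips with more than 40 N (contact force between cartridge and clip_posts above 40 N).
It fails at once if a bystander is pushed more than 25 mm from its place (distance of any of grease_jar, screwdriver, dummy, stone, wrench, beaker, weight from where it was at the start of the episode above 0.025 m).
It also fails if it takes over 42 s, if anything falls off the work surface, if the arm or the gripper's body presses on something with over 40 N, if the wrist force passes 120 N, or if a joint passes its speed limit or range.

## Working session

There is one attempt and no reset: what is moved stays moved. The work goes in short steps, Python scripts to look and compute and a tool call to move; the robot and the scene stay as the last step left them, time stands still between calls to the robot, and variables do not carry over. Pictures are saved under pics/ and viewed, and the job is handed in when it is done.

Besides the shell and the picture viewer there is one more tool, called as name(argument=value, ...), one argument or row to a line, values as JSON. play_rows: Moves the arm, as the interface text tells. Its arguments: {"type":"object","properties":{"targets":{"type":"string"},"newtons":{"type":"number"}},"required":["targets"]}

```bash
mkdir -p pics
python3 - <<'E'
from bench import ctrl
import cv2,numpy as np
s=ctrl.get_state();print({k:np.round(v,3).tolist() for k,v in s.items()})
for n in("top","side"):
    d=ctrl.get_image(n);cv2.imwrite(f"pics/{n}0.png",d["pixels"]);print(n,np.round(d["intrinsics"],1).tolist(),np.round(d["R"],3).tolist(),np.round(d["t"],3).tolist())
    np.savez(f"{n}0.npz",**d)
E
```

```text
{'time': 0.0, 'joint_positions': [1.31, 0.322, -0.07, 1.452, 0.023, 1.371, -0.057], 'qd': [0.001, -0.0, 0.002, 0.0, -0.0, -0.0, -0.0], 'joint_torque': [0.0, -49.129, -0.404, -31.253, -0.064, 0.044, 0.0], 'position': [0.176, -0.625, 0.404], 'tool_rot': [-3.11, -0.43, 0.001], 'ft_force': [-0.803, 0.111, -1.547], 'torque': [0.015, -0.028, 0.015], 'grip_width': 1.001}
top [[524.1, 0.0, 311.9], [0.0, 524.1, 237.5], [0.0, 0.0, 1.0]] [[-0.027, -0.999, 0.019], [-0.986, 0.023, -0.168], [0.167, -0.023, -0.986]] [0.088, 0.57, 0.889]
side [[436.5, 0.0, 322.8], [0.0, 436.5, 240.1], [0.0, 0.0, 1.0]] [[-0.919, -0.395, -0.014], [-0.274, 0.662, -0.697], [0.285, -0.637, -0.717]] [0.555, 0.163, 0.897]
```

View pics/top0.png

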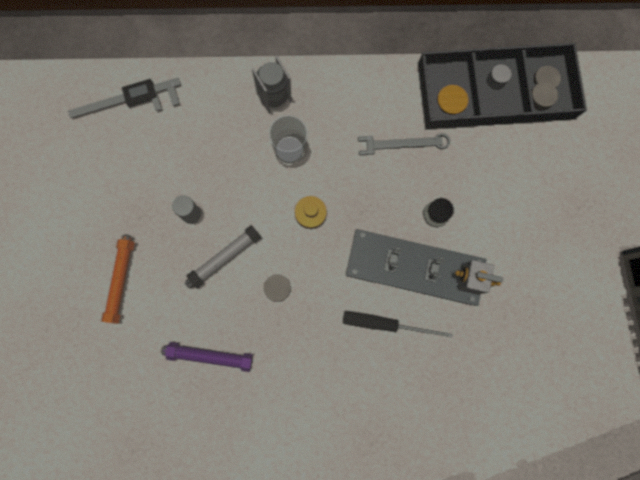

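View pics/side0.png

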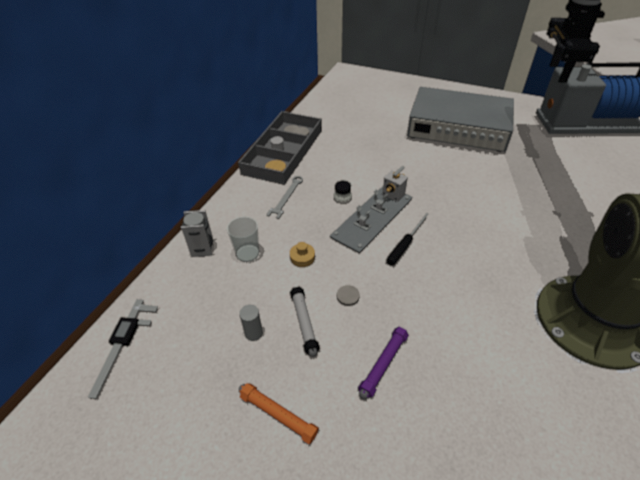

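Run:
```python
import cv2,numpy as np
a=cv2.imread("pics/top0.png");b=cv2.imread("pics/side0.png")
c1=cv2.resize(a[220:295,175:275],(400,300),interpolation=cv2.INTER_CUBIC)
c2=cv2.resize(b[280:360,270:350],(300,300),interpolation=cv2.INTER_CUBIC)
c3=cv2.resize(a[220:310,340:510],(400,212),interpolation=cv2.INTER_CUBIC)
c4=cv2.resize(b[160:255,325:420],(300,300),interpolation=cv2.INTER_CUBIC)
o=np.zeros((600,700,3),np.uint8);o[:300,:400]=c1;o[:300,400:]=c2;o[300:512,:400]=c3;o[300:,400:]=c4
o=cv2.convertScaleAbs(o,alpha=1.4,beta=10)
cv2.imwrite("pics/crop0.png",o)
```

```text
(no output)
```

View pics/crop0.png

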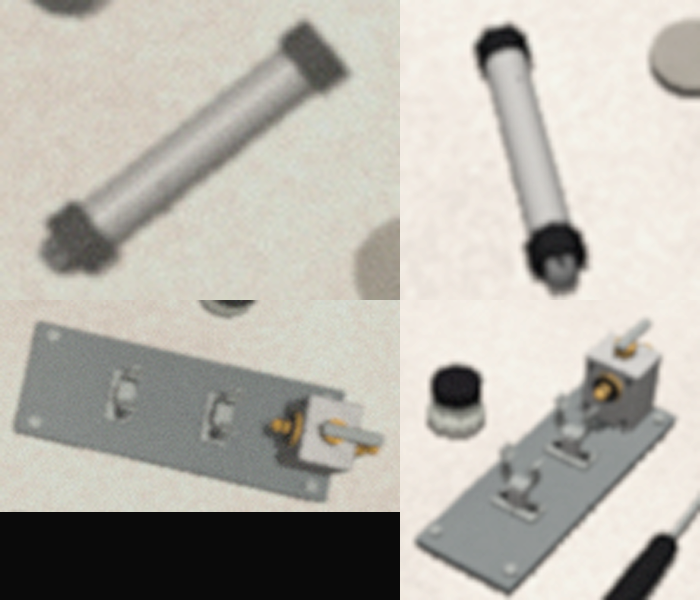

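```bash
cat > h.py <<'E'
import numpy as np,cv2
def ld(n): return dict(np.load(n))
def cam(d): return -d["R"].T@d["t"]
def ray(d,u,v,z):
    p=np.linalg.inv(d["intrinsics"])@np.array([u,v,1.]);r=d["R"].T@p;c=cam(d);return c+r*(z-c[2])/r[2]
def cloud(d):
    K=d["intrinsics"];vv,uu=np.mgrid[:480,:640];Z=d["depth"]
    P=np.stack([(uu-K[0,2])/K[0,0]*Z,(vv-K[1,2])/K[1,1]*Z,Z],-1)
    return (P-d["t"])@d["R"]
def proj(d,X):
    p=d["intrinsics"]@(d["R"]@np.asarray(X)+d["t"]);return p[:2]/p[2]
E
python3 - <<'E'
from h import *
for n in("top","side"):
    d=ld(n+"0.npz");P=cloud(d);print(n,cam(d).round(3))
    roi={"top":(175,220,275,295),"side":(275,275,335,365)}[n]
    x0,y0,x1,y1=roi;m=np.zeros((480,640),bool);m[y0:y1,x0:x1]=1
    # table noise
    tb=P[y0:y1,x0:x1,2];print("table z",np.median(tb[tb<0.006]),tb[tb<.006].std(),"max",np.percentile(tb,99.8))
    # dark caps
    g=d["pixels"].max(2)
    tub=m&(P[...,2]>0.008)&(P[...,2]<.05)
    nl,lab,st,ce=cv2.connectedComponentsWithStats(tub.astype(np.uint8));i=1+st[1:,4].argmax();tub=lab==i
    q=np.argwhere(tub)[:,::-1].astype(np.float32);print("rect",cv2.minAreaRect(q),st[i])
    dark=tub&(g<75)
    nl,lab,st,ce=cv2.connectedComponentsWithStats(dark.astype(np.uint8))
    for j in range(1,nl):
        if st[j,4]>25: 
            print("cap",ce[j].round(1),st[j,4],ray(d,*ce[j],.018).round(4))
    X=P[tub];top=X[X[:,2]>.02]
    c=X.mean(0);w,V=np.linalg.eigh(np.cov(X[:,:2].T));print("cloud c",c.round(4),"ax",V[:,1], "ext",np.ptp((X[:,:2]-c[:2])@V[:,1]))
    # tube: bins along axis
    a=V[:,1];s=(X[:,:2]-c[:2])@a
    print("end mid",c[:2]+a*(s.max()+s.min())/2, s.min(),s.max())
    # plate
    roi={"top":(335,220,510,315),"side":(320,160,425,255)}[n]
    x0,y0,x1,y1=roi;m=np.zeros((480,640),bool);m[y0:y1,x0:x1]=1
    pl=m&(P[...,2]>0.007)&(P[...,2]<.018)
    nl,lab,st,ce=cv2.connectedComponentsWithStats(pl.astype(np.uint8));i=1+st[1:,4].argmax();pl=lab==i
    X=P[pl];print("plate z",X[:,2].mean());r=cv2.minAreaRect((X[:,:2]*1000).astype(np.float32));print(r,cv2.boxPoints(r).round(1).tolist())
    hi=m&(P[...,2]>.055)&(P[...,2]<.065);X=P[hi];r=cv2.minAreaRect((X[:,:2]*1000).astype(np.float32));print("port top",r)
    for lo,h in((.03,.055),):
        k=m&(P[...,2]>lo)&(P[...,2]<h+.015)
        nl,lab,st,ce=cv2.connectedComponentsWithStats(k.astype(np.uint8))
        for j in range(1,nl):
            if st[j,4]>8: Y=P[lab==j];print("hi comp",ce[j].round(1),st[j,4],Y.mean(0).round(4),Y[:,2].max().round(3))
E
```

```text
top [0.416 0.096 0.971]
table z -0.00020307257727459677 0.0017134443297648703 max 0.9706021363208133
rect ((220.60093688964844, 257.99212646484375), (17.35516929626465, 89.35945129394531), 51.8427734375) [ 184  225   77   64 1222]
cap [252.6 234. ] 138 [0.5866 0.1822 0.018 ]
cap [193.9 279.8] 182 [0.5048 0.2889 0.018 ]
cloud c [0.5438 0.2386 0.0233] ax [-0.60910106  0.79309261] ext 0.16074342837604505
end mid [0.5429785  0.23959804] -0.07906699086911291 0.08167643750693214
plate z 0.011928836871621074
((519.4159545898438, -117.40249633789062), (250.10345458984375, 90.6410140991211), 75.32942962646484) [[443.8999938964844, -226.89999389648438], [531.5999755859375, -249.89999389648438], [594.9000244140625, -7.900000095367432], [507.20001220703125, 15.100000381469727]]
port top ((510.42218017578125, -160.0075225830078), (195.5291748046875, 48.79392623901367), 71.50827026367188)
hi comp [439.9 220.7] 31 [ 0.5992 -0.16    0.0404] 0.049
hi comp [393.9 257.2] 156 [ 0.5331 -0.0708  0.0498] 0.07
hi comp [435.5 266.8] 168 [ 0.5143 -0.144   0.049 ] 0.069
hi comp [466.  278.4] 304 [ 0.4919 -0.19
[... 517 characters left out ...]
95525686530854
end mid [0.54325169 0.24202084] -0.08798327447365464 0.0759719823916539
plate z 0.011301342009568421
((517.3460693359375, -116.29327392578125), (253.99171447753906, 91.74444580078125), 75.40315246582031) [[440.8999938964844, -227.60000610351562], [529.7000122070312, -250.8000030517578], [593.7000122070312, -5.0], [505.0, 18.200000762939453]]
port top ((509.9780578613281, -158.51002502441406), (196.02914428710938, 50.18898391723633), 70.85977172851562)
hi comp [394.1 186.4] 311 [ 0.4887 -0.1966  0.053 ] 0.07
hi comp [342.1 187.3] 203 [ 0.6161 -0.1559  0.0415] 0.047
hi comp [378.8 198.5] 98 [ 0.5118 -0.1426  0.0473] 0.068
hi comp [361.4 214.9] 110 [ 0.5316 -0.0689  0.0468] 0.067
```

The target is the grey tube with black caps, top image (225,257) and side image (304,321). Its vent nose is at the lower left, (190,282), and its socket cap is at (253,234). The orange tube at (118,280) and the purple one at (208,357) are look-alikes, and the crop confirms the choice. The stand's plate measures 250 x 90.6 mm with its top at 12 mm, and the clips are 76 mm apart, so the measurements hold. Next I plan the approach.

```bash
cat >> h.py <<'E'
from scipy.spatial.transform import Rotation as Ro
def down(yaw_deg):  # tool z down, tool x at yaw
    c,s=np.cos(np.radians(yaw_deg)),np.sin(np.radians(yaw_deg))
    return np.array([[c,s,0],[s,-c,0],[0,0,-1.]])
def rows(p,Rm,wps,g):
    """wps: list of (pos,yaw,nrows) ; prints rounded rows, tracking rounded result"""
    out=[];p=np.array(p,float)
    for tp,yaw,n in wps:
        tp=np.array(tp,float);Rt=down(yaw)
        for k in range(n,0,-1):
            d=Rm.T@((tp-p)/k);rv=Ro.from_matrix(Rm.T@Rt).as_rotvec()/k
            d=np.round(d*100,2);rv=np.round(rv,3)
            out.append(" ".join(f"{x:g}" for x in [*d,*rv,g]));p=p+Rm@(d/100);Rm=Rm@Ro.from_rotvec(rv).as_matrix()
    print("; ".join(out));print(len(out),p.round(4))
E
python3 - <<'E'
from h import *
from bench import ctrl
s=ctrl.get_state();R=Ro.from_rotvec(s["tool_rot"]).as_matrix();print(R.round(3))
rows(s["position"],R,[((.50,-.20,.40),62,9),((.546,.236,.30),127.5,9)],1)
E
```

```text
[[ 0.962  0.271 -0.001]
 [ 0.271 -0.962  0.002]
 [-0.    -0.002 -1.   ]]
4.74 -3.57 0.05 -0 -0 -0.09 1; 5.05 -3.13 0.05 -0 -0 -0.09 1; 5.31 -2.67 0.05 -0 -0 -0.09 1; 5.53 -2.18 0.05 -0 -0 -0.09 1; 5.7 -1.67 0.05 -0 -0 -0.089 1; 5.82 -1.16 0.04 -0 -0 -0.09 1; 5.91 -0.63 0.05 -0 -0 -0.089 1; 5.94 -0.11 0.04 -0.001 -0.001 -0.09 1; 5.92 0.43 0.04 -0 -0 -0.089 1; 4.52 -1.82 1.11 -0 -0 -0.127 1; 4.71 -1.24 1.11 -0 -0 -0.127 1; 4.83 -0.63 1.11 -0 -0 -0.127 1; 4.87 -0.01 1.11 -0 -0 -0.127 1; 4.83 0.6 1.11 -0 -0 -0.127 1; 4.72 1.21 1.11 -0 -0 -0.127 1; 4.53 1.8 1.12 -0 -0 -0.127 1; 4.26 2.36 1.11 -0 -0 -0.127 1; 3.93 2.88 1.12 -0 -0 -0.127 1
18 [0.546 0.236 0.3  ]
```

play_rows(
  targets="4.74 -3.57 0.05 0 0 -0.09 1; 5.05 -3.13 0.05 0 0 -0.09 1; 5.31 -2.67 0.05 0 0 -0.09 1; 5.53 -2.18 0.05 0 0 -0.09 1; 5.7 -1.67 0.05 0 0 -0.09 1; 5.82 -1.16 0.04 0 0 -0.09 1; 5.91 -0.63 0.05 0 0 -0.09 1; 5.94 -0.11 0.04 0 0 -0.09 1; 5.92 0.43 0.04 0 0 -0.09 1; 4.52 -1.82 1.1 0 0 -0.127 1; 4.71 -1.24 1.1 0 0 -0.127 1; 4.83 -0.63 1.1 0 0 -0.127 1; 4.87 -0.01 1.1 0 0 -0.127 1; 4.83 0.6 1.1 0 0 -0.127 1; 4.72 1.21 1.1 0 0 -0.127 1; 4.53 1.8 1.1 0 0 -0.127 1; 4.26 2.36 1.1 0 0 -0.127 1; 3.93 2.88 1.1 0 0 -0.127 1",
)

```text
time: 2.35
position: [0.5315, 0.2634, 0.2928]
tool_rot: [-1.31, -2.851, 0.0]
ft_force: [0.0, -0.7, -0.1]
grip_width: 1.001
```

Run:
```python
from h import *
from bench import ctrl
s=ctrl.get_state();R=Ro.from_rotvec(s["tool_rot"]).as_matrix();print(s["position"],s["joint_positions"],np.degrees(np.arctan2(R[1,0],R[0,0])))
rows(s["position"],R,[((.546,.236,.26),127.5,2)],1)
```

```text
[0.53145877 0.26337404 0.2928413 ] [ 0.22154659  0.4208204  -0.89315935  1.70699518  0.34677554  1.18519349
 -0.05316032] 130.64013208345085
-1.52 -0.34 1.64 -0.001 -0.002 0.027 1; -1.52 -0.29 1.64 -0.001 -0.002 0.028 1
2 [0.546 0.236 0.26 ]
```

play_rows(
  targets="-1.52 -0.34 1.6 0 0 0.027 1; -1.52 -0.29 1.6 0 0 0.027 1; 0 0 0 0 0 0 1",
)

```text
time: 2.72
position: [0.5448, 0.2384, 0.2573]
tool_rot: [-1.379, -2.813, 0.001]
ft_force: [-1.0, -0.2, -0.3]
grip_width: 1.0
```

Run:
```python
from h import *
from bench import ctrl
s=ctrl.get_state();R=Ro.from_rotvec(s["tool_rot"]).as_matrix();print(s["position"],s["joint_positions"],np.degrees(np.arctan2(R[1,0],R[0,0])),R[:,2].round(4))
d=ctrl.get_image("top");cv2.imwrite("pics/top1.png",d["pixels"][150:350,100:350].repeat(3,0).repeat(3,1))
rows(s["position"],R,[((.546,.236,.20),127.5,2),((.546,.236,.187),127.5,1)],1)
```

```text
[0.54476217 0.23839769 0.25731696] [ 0.23702186  0.45799859 -0.85539309  1.73433798  0.37020704  1.12766637
 -0.07161596] 127.77232174960903 [-0.0082  0.0034 -1.    ]
-0.15 -0.01 2.86 -0.002 -0.004 0.002 1; -0.15 -0.02 2.87 -0.002 -0.004 0.003 1; 0 0 1.3 -0 0 -0 1
3 [0.546 0.236 0.187]
```

View pics/top1.png

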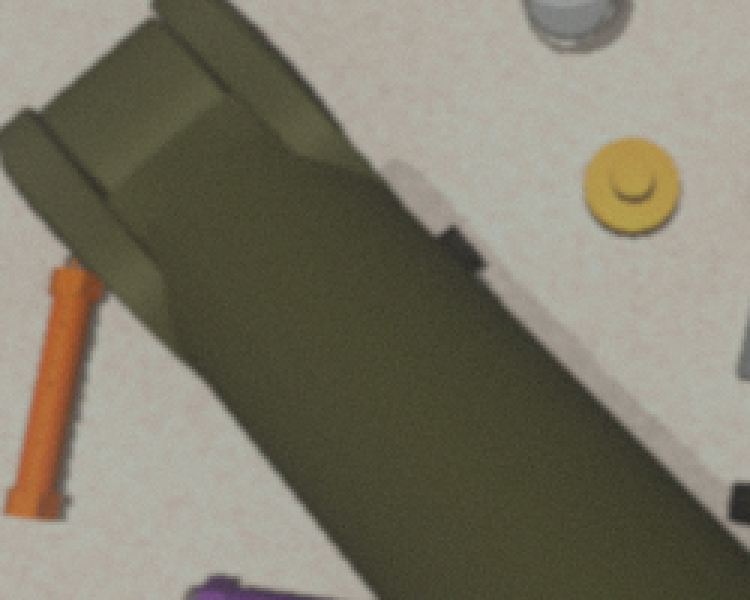

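Run:
```python
from h import *
from bench import ctrl
d=ld("top0.npz")
o=np.array([.546,.236]);x=np.array([np.cos(np.radians(127.5)),np.sin(np.radians(127.5))]);y=np.array([x[1],-x[0]])
for nm,u,v,z in(("dummy",183,203,.076),("weight",310,209,.044),("beaker",288,132,.09),("jar",440,210,.045)):
    p=ray(d,u,v,z);print(nm,p.round(3),"tool xy",((p[:2]-o)@x).round(3),((p[:2]-o)@y).round(3))
d=ctrl.get_image("side");cv2.imwrite("pics/side1.png",d["pixels"])
```

```text
dummy [0.634 0.298 0.076] tool xy -0.005 0.107
weight [0.625 0.076 0.044] tool xy -0.175 -0.034
beaker [0.755 0.112 0.09 ] tool xy -0.226 0.09
jar [ 0.618 -0.16   0.045] tool xy -0.358 -0.184
```

View pics/side1.png

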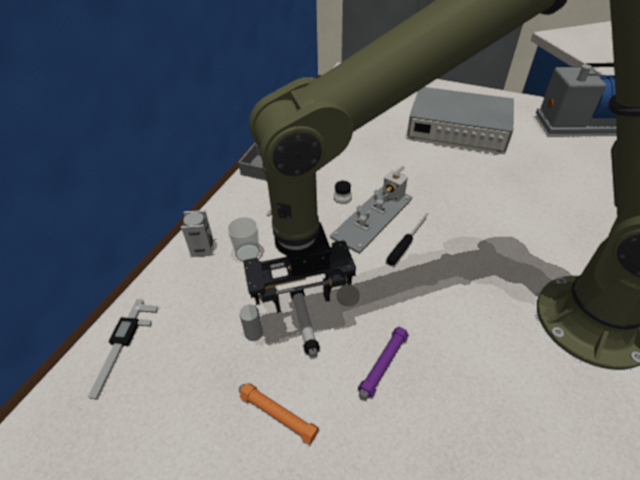

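The dummy stands 107 mm out along the jaw axis and is 76 mm high. I'll grasp a little higher, with the grasp point at z≈0.027, and shifted slightly away from it, so the gripper body clears it.

Run:
```python
from h import *
from bench import ctrl
s=ctrl.get_state();R=Ro.from_rotvec(s["tool_rot"]).as_matrix();print(s["position"])
rows(s["position"],R,[((.542,.233,.20),127.5,3),((.542,.233,.192),127.5,1)],1)
```

```text
[0.5446207  0.23999622 0.25907625]
-0.15 -0.21 1.97 -0 -0.003 0.002 1; -0.14 -0.21 1.97 -0.001 -0.002 0.002 1; -0.13 -0.21 1.97 -0 -0.003 0.003 1; -0 0 0.8 -0 0 -0 1
4 [0.542 0.233 0.192]
```

play_rows(
  targets="-0.15 -0.2 1.9 0 -0.003 0.002 1; -0.15 -0.2 1.9 0 -0.003 0.002 1; -0.15 -0.2 1.8 0 -0.003 0.002 1; 0 0 0 0 0 0 1",
  newtons=60,
)

```text
time: 3.32
position: [0.542, 0.2317, 0.1997]
tool_rot: [1.39, 2.815, -0.004]
ft_force: [-1.2, -0.6, 0.5]
grip_width: 1.002
```

Run:
```python
from h import *
from bench import ctrl
s=ctrl.get_state();R=Ro.from_rotvec(s["tool_rot"]).as_matrix();print(s["position"])
rows(s["position"],R,[((.542,.233,.191),127.5,1)],1)
```

```text
[0.54200597 0.23166851 0.1997053 ]
0.11 0.08 0.87 -0.001 0.003 -0.001 1
1 [0.542 0.233 0.191]
```

play_rows(
  targets="0.1 0.1 0.85 0 0 0 1; 0 0 0 0 0 0 1",
)

```text
time: 3.58
position: [0.5423, 0.2336, 0.1908]
tool_rot: [1.389, 2.815, -0.003]
ft_force: [1.0, -0.5, -0.9]
grip_width: 0.996
```

Closing now.

play_rows(
  targets="0 0 0 0 0 0 0.2; 0 0 0 0 0 0 -0.2; 0 0 0 0 0 0 -0.5; 0 0 0 0 0 0 -1; 0 0 0 0 0 0 -1; 0 0 0 0 0 0 -1",
  newtons=25,
)

```text
time: 4.32
position: [0.543, 0.2342, 0.1924]
tool_rot: [1.388, 2.814, 0.001]
ft_force: [-0.4, -0.6, 0.1]
grip_width: 0.405
```

Run:
```python
from h import *
from bench import ctrl
d=ctrl.get_image("side");s=ctrl.get_state();print(s["position"],s["grip_width"],s["grip_width"]*87,s["ft_force"])
cv2.imwrite("pics/side2.png",d["pixels"][230:380,220:380].repeat(4,0).repeat(4,1))
```

```text
[0.54294957 0.23423149 0.19236164] 0.3545493400126686 30.845792581102167 [ 0.76706041 -0.03292955  0.7608564 ]
```

View pics/side2.png

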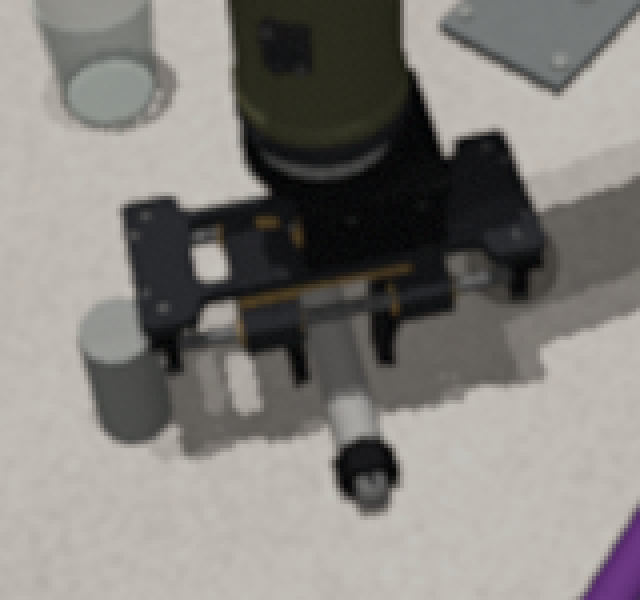

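play_rows(
  targets="0 0 0.1 0 0 0 -1; 0 0 0 0 0 0 -1; 0 0 0 0 0 0 -1; 0 0 0 0 0 0 -1",
  newtons=60,
)

```text
time: 4.88
position: [0.5433, 0.2345, 0.1919]
tool_rot: [1.388, 2.813, 0.002]
ft_force: [-0.2, 0.2, 1.3]
grip_width: 0.263
```

Run:
```python
from h import *
from bench import ctrl
s=ctrl.get_state();R=Ro.from_rotvec(s["tool_rot"]).as_matrix();print(s["position"],s["joint_positions"])
rows(s["position"],R,[((.543,.2345,.29),127.5,3),((.5235,-.08,.30),75.35,9)],-1)
```

```text
[0.54325382 0.23448464 0.19189798] [ 0.200763    0.52640235 -0.80636411  1.7928449   0.4466201   1.00993136
 -0.12662144]
-0.01 0 -3.27 0.001 0.001 -0 -1; -0 0 -3.27 0.001 0.001 -0 -1; -0 0 -3.27 0.001 0.002 -0 -1; -2.64 -2.3 -0.11 0 -0 0.101 -1; -2.86 -2.02 -0.11 0 -0 0.101 -1; -3.05 -1.72 -0.11 0 -0 0.101 -1; -3.21 -1.41 -0.11 0 -0 0.101 -1; -3.33 -1.07 -0.11 0 -0 0.101 -1; -3.42 -0.73 -0.12 0 -0 0.101 -1; -3.48 -0.39 -0.11 -0 -0 0.101 -1; -3.5 -0.03 -0.12 -0 -0 0.102 -1; -3.49 0.32 -0.11 -0 -0 0.101 -1
12 [ 0.5235 -0.08    0.3   ]
```

play_rows(
  targets="0 0 -3.2 0 0 0 -1; 0 0 -3.2 0 0 0 -1; 0 0 -3.2 0 0 0 -1; 0 0 0 0 0 0 -1",
)

```text
time: 5.38
position: [0.5418, 0.2337, 0.2877]
tool_rot: [1.389, 2.817, -0.004]
ft_force: [-0.4, -0.1, -2.2]
grip_width: 0.259
```

Run:
```python
from h import *
from bench import ctrl
d=ctrl.get_image("side");s=ctrl.get_state();print(s["position"],s["grip_width"]*87,s["ft_force"])
cv2.imwrite("pics/side3.png",d["pixels"][200:380,220:400].repeat(3,0).repeat(3,1))
R=Ro.from_rotvec(s["tool_rot"]).as_matrix()
rows(s["position"],R,[((.5235,-.08,.30),75.35,9)],-1)
```

```text
[0.54125799 0.2331171  0.28598576] 22.369438023710565 [-0.74966205  0.08431135 -1.86756375]
-2.64 -2.28 -0.14 -0 0 0.101 -1; -2.86 -2 -0.14 -0 0 0.101 -1; -3.04 -1.7 -0.14 -0.001 0.001 0.101 -1; -3.2 -1.38 -0.15 -0 0 0.101 -1; -3.32 -1.05 -0.15 -0.001 0.001 0.101 -1; -3.41 -0.71 -0.15 -0 0 0.101 -1; -3.47 -0.37 -0.15 -0.001 0.001 0.101 -1; -3.48 -0.02 -0.15 -0 0 0.102 -1; -3.47 0.34 -0.15 -0.001 0.001 0.101 -1
9 [ 0.5234 -0.08    0.3   ]
```

View pics/side3.png

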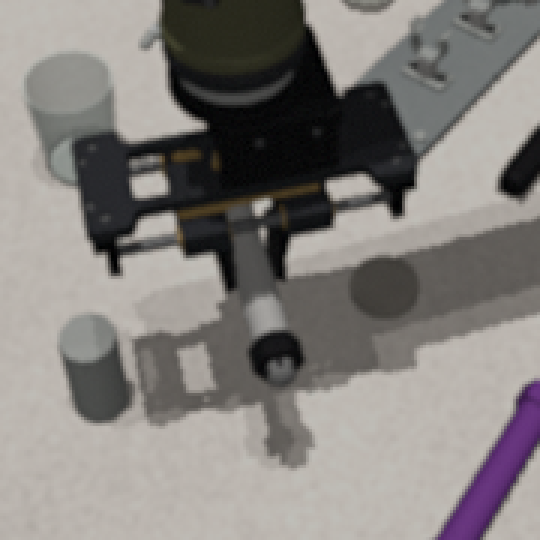

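The cartridge is held and lifted, the dummy hasn't moved, and the vent faces the camera. Next I move it over the stand.

play_rows(
  targets="-2.64 -2.28 -0.14 0 0 0.1 -1; -2.86 -2 -0.14 0 0 0.1 -1; -3.04 -1.7 -0.14 0 0 0.1 -1; -3.2 -1.38 -0.15 0 0 0.1 -1; -3.32 -1.05 -0.15 0 0 0.1 -1; -3.41 -0.71 -0.15 0 0 0.1 -1; -3.47 -0.37 -0.15 0 0 0.1 -1; -3.2 0 -0.15 0 0 0.1 -1; -1.5 0 0 0 0 0.05 -1; 0 0 0 0 0 0 -1",
)

```text
time: 6.68
position: [0.514, -0.0685, 0.2827]
tool_rot: [-2.443, -1.948, 0.038]
ft_force: [-0.3, -0.1, -0.9]
grip_width: 0.259
```

Run:
```python
from h import *
from bench import ctrl
s=ctrl.get_state();print(s["position"],s["joint_positions"],s["grip_width"]*87,s["ft_force"])
R=Ro.from_rotvec(s["tool_rot"]).as_matrix();print(np.degrees(np.arctan2(R[1,0],R[0,0])),R[:,2])
for n in("side","top"):
    d=ctrl.get_image(n);np.savez(n+"4.npz",**d)
    c=d["pixels"][130:290,300:460] if n=="side" else d["pixels"][200:330,320:520]
    cv2.imwrite(f"pics/{n}4.png",c.repeat(3,0).repeat(3,1))
rows(s["position"],R,[((.5235,-.0993,.28),75.35,2)],-1)
```

```text
[ 0.51403704 -0.06847841  0.28271617] [ 0.66771613  0.2049213  -0.64428578  1.89041073  0.13946898  1.12013024
 -0.25588297] 22.53937097758177 [-0.33763454 -0.12994418 -0.94978262]
77.1334723566451 [-0.02962474 -0.00199923 -0.99955909]
-1.4 0.81 0.12 -0.014 0.004 0.016 -1; -1.38 0.83 0.14 -0.014 0.005 0.015 -1
2 [ 0.5235 -0.0993  0.28  ]
```

View pics/side4.png

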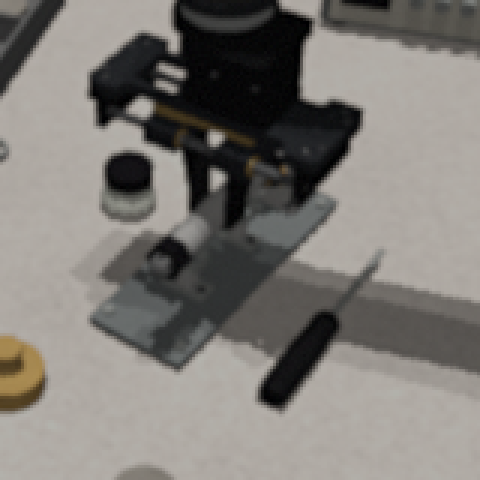

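View pics/top4.png

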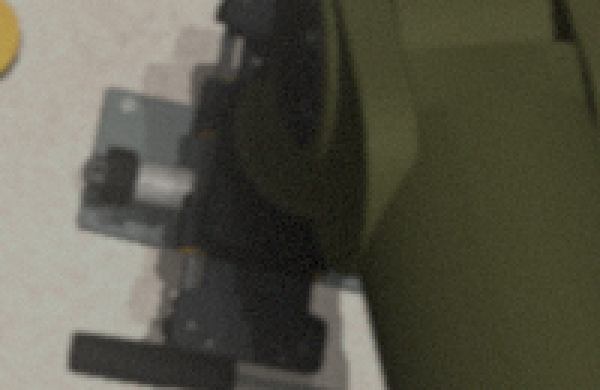

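play_rows(
  targets="-1.4 0.8 0.3 -0.014 0.004 0.016 -1; -1.4 0.8 0.3 -0.014 0.004 0.015 -1; 0 0 0 0 0 0 -1; 0 0 0 0 0 0 -1",
)

```text
time: 7.28
position: [0.5248, -0.0972, 0.2764]
tool_rot: [2.48, 1.927, 0.004]
ft_force: [0.6, 0.3, -1.2]
grip_width: 0.262
```

```bash
cat > meas.py <<'E'
from h import *
from bench import ctrl
import sys
def st():
    s=ctrl.get_state();R=Ro.from_rotvec(s["tool_rot"]).as_matrix()
    print("pos",s["position"].round(4),"yaw",np.degrees(np.arctan2(R[1,0],R[0,0])).round(2),"z",R[:,2].round(4),"F",s["ft_force"].round(2),"w",round(s["grip_width"]*87,1))
    return s,R
E
cat > look.py <<'E'
from meas import *
k=sys.argv[1];s,R=st()
for n in("side","top"):
    d=ctrl.get_image(n);np.savez(n+k+".npz",**d)
    c=d["pixels"][160:260,320:440] if n=="side" else d["pixels"][210:310,330:450]
    cv2.imwrite(f"pics/{n}{k}.png",cv2.convertScaleAbs(cv2.resize(c,None,fx=5,fy=5,interpolation=cv2.INTER_CUBIC),alpha=1.5,beta=10))
E
python3 look.py 5
```

```text
pos [ 0.5248 -0.0972  0.2764] yaw 75.72 z [ 2.9e-03  9.0e-04 -1.0e+00] F [ 0.59  0.27 -1.24] w 22.8
```

View pics/side5.png

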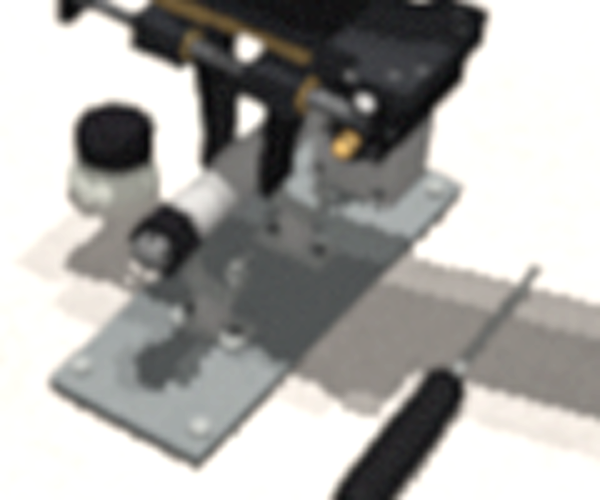

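View pics/top5.png

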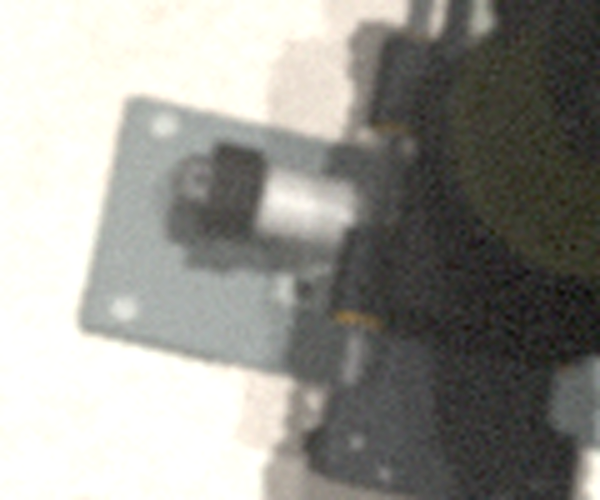

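Run:
```python
from h import *
for n,pc in(("top",(.5194,-.1174)),("side",(.5173,-.1163))):
    d=ld(n+"0.npz");P=cloud(d);a=np.radians(75.35);xs=-np.array([np.cos(a),np.sin(a)]);ys=np.array([-xs[1],xs[0]])
    O=np.array(pc)-.010*xs;print(n,"O",O.round(4))
    def sf(P): q=P[...,:2]-O;return np.stack([q@xs,q@ys,P[...,2]],-1)*1000
    S=sf(P)
    for c in(-38,38):
      for lo,hi in((14,30),(30,38),(45,58),(58,63),(63,72)):
        m=(abs(S[...,0]-c)<10)&(abs(S[...,1])<25)&(S[...,2]>lo)&(S[...,2]<hi);Q=S[m]
        if len(Q)>3: print(" clip",c,lo,hi,len(Q),"x",np.percentile(Q[:,0],[5,50,95]).round(1),"y",np.percentile(Q[:,1],[3,50,97]).round(1))
    m=(abs(S[...,0]-105)<40)&(abs(S[...,1])<40)&(S[...,2]>55)&(S[...,2]<64);Q=S[m];print(" port top x",np.percentile(Q[:,0],[2,98]).round(1),"y",np.percentile(Q[:,1],[2,98]).round(1))
    d=ld(n+"5.npz");P=cloud(d);S=sf(P)
    m=(S[...,2]>70)&(S[...,2]<125)&(S[...,0]<-35)&(S[...,0]>-120)&(abs(S[...,1])<30)
    nl,lab,stt,ce=cv2.connectedComponentsWithStats(m.astype(np.uint8));i=1+stt[1:,4].argmax();Q=S[lab==i]
    print(" cart comp",ce[i],len(Q),"xmin",np.percentile(Q[:,0],[1,3]).round(1))
    for lo,hi in((-105,-92),(-92,-82),(-78,-70),(-70,-60),(-60,-50),(-50,-40)):
        q=Q[(Q[:,0]>lo)&(Q[:,0]<hi)]
        if len(q)>4: 
            t=q[q[:,2]>np.percentile(q[:,2],70)]
            print("  x",lo,"n",len(q),"y",np.percentile(q[:,1],[3,97]).round(1),"ztop",np.percentile(q[:,2],95).round(1),"ytop",t[:,1].mean().round(1))
```

```text
top O [ 0.5219 -0.1077]
 clip -38 14 30 108 x [-47.4 -43.3 -29.8] y [-20.5 -10.9  18.1]
 clip -38 30 38 41 x [-44.6 -39.4 -32.7] y [-7.9  2.1  9.3]
 clip -38 45 58 12 x [-43.7 -40.6 -32.4] y [-14.8 -10.7  11.9]
 clip -38 58 63 30 x [-43.  -37.6 -32.4] y [-12.6   9.1  13.6]
 clip -38 63 72 36 x [-43.3 -37.4 -32.8] y [-16.6  12.2  17.1]
 clip 38 14 30 110 x [28.4 33.1 45.2] y [-19.6  -8.2  19.1]
 clip 38 30 38 48 x [31.2 35.6 43.7] y [-7.4  1.9 10.4]
 clip 38 45 58 13 x [32.1 33.  39.2] y [-14.9 -12.2  14.1]
 clip 38 58 63 32 x [32.4 39.  42.9] y [-12.7   9.   13.3]
 clip 38 63 72 36 x [32.3 36.9 43.5] y [-16.6  13.1  17. ]
 port top x [ 78.8 141.2] y [-24.9  19.2]
 cart comp [382.44160584 249.16240876] 548 xmin [-97.9 -95.6]
  x -105 n 42 y [-6.2  9.5] ztop 107.6 ytop 1.5
  x -92 n 102 y [-12.6  15.5] ztop 113.5 ytop 0.4
  x -78 n 82 y [-12.9  15.5] ztop 114.4 ytop 2.0
  x -70 n 82 y [-9.7 11.5] ztop 111.0 ytop 0.5
  x -60 n 88 y [-9.7 12.4] ztop 111.9 ytop 1.3
  x -50 n 80 y [-9.4 12.4] ztop 111.8 ytop 2.1
side O [ 0.5198 -0.1066]
 clip -38 14 30 72 x [-46.9 -41.7 -31.1] y [-19.3  -5
[... 239 characters left out ...]
[-15.9  13.7  16.4]
 clip 38 14 30 63 x [29.6 34.4 44.3] y [-18.5  -4.6  18.4]
 clip 38 30 38 33 x [29.9 36.  42.5] y [-6.9  2.4 12.1]
 clip 38 45 58 23 x [31.  35.9 43.9] y [-14.8 -11.7  14.4]
 clip 38 58 63 13 x [32.8 38.3 44. ] y [ 7.8 11.8 16.3]
 clip 38 63 72 12 x [30.3 35.1 45.8] y [-16.8 -14.5  17.3]
 port top x [ 82.6 124.2] y [-25.4  24.2]
 cart comp [356.04074074 204.55185185] 270 xmin [-99.5 -98.4]
  x -105 n 37 y [-5.6  8.1] ztop 106.8 ytop 1.5
  x -92 n 72 y [-12.7  15.8] ztop 112.2 ytop -0.1
  x -78 n 30 y [-13.9   8.2] ztop 112.3 ytop 3.6
  x -70 n 28 y [-9.9  6.7] ztop 111.9 ytop 1.4
  x -60 n 32 y [-9.2  9.9] ztop 110.2 ytop 1.3
  x -50 n 38 y [-9.2 10.7] ztop 110.7 ytop 0.8
```

Both cameras agree. The clips are symmetric about the axis I measured. The cartridge sits +1.4 mm off in y and parallel to the axis, with its socket end about 20.5 mm short of the collar. I'll correct y by -1.3 mm and x by +4 mm, then lower it.

play_rows(
  targets="-0.4 -0.13 0.6 0 0 0.004 -1; 0 0 1 0 0 0 -1; 0 0 0.8 0 0 0 -1; 0 0 0 0 0 0 -1",
)

```text
time: 7.88
position: [0.522, -0.1002, 0.2504]
tool_rot: [2.483, 1.924, 0.003]
ft_force: [-0.1, 0.5, -0.5]
grip_width: 0.261
```

Run:
```python
from meas import *
s,R=st()
rows(s["position"],R,[((.5225,-.1008,.247),75.45,1)],-1)
```

```text
pos [ 0.522  -0.1002  0.2504] yaw 75.55 z [ 1.9e-03  7.0e-04 -1.0e+00] F [-0.1   0.5  -0.45] w 22.7
-0.04 0.07 0.34 0.002 -0.001 0.002 -1
1 [ 0.5226 -0.1008  0.247 ]
```

```bash
cat > chk.py <<'E'
from meas import *
k=sys.argv[1]
a=np.radians(75.35);xs=-np.array([np.cos(a),np.sin(a)]);ys=np.array([-xs[1],xs[0]])
for n,O in(("top",(.5219,-.1077)),("side",(.5198,-.1066))):
    d=ctrl.get_image(n);np.savez(n+k+".npz",**d);P=cloud(d);q=P[...,:2]-O;S=np.stack([q@xs,q@ys,P[...,2]],-1)*1000
    m=(S[...,2]>30)&(S[...,2]<105)&(S[...,0]<-46)&(S[...,0]>-120)&(abs(S[...,1])<25)
    nl,lab,stt,ce=cv2.connectedComponentsWithStats(m.astype(np.uint8));i=1+stt[1:,4].argmax();Q=S[lab==i]
    print(n,len(Q),"xmin",np.percentile(Q[:,0],[1,3]).round(1),"-> center",(np.percentile(Q[:,0],1.5)+87).round(1))
    for nm,lo,hi,r in(("nose",-105,-84,9),("cap",-80,-69,14),("tube",-64,-46,12)):
        t=Q[(Q[:,0]>lo)&(Q[:,0]<hi)]
        if nm=="nose": t=Q[Q[:,0]<Q[:,0].min()+9]
        if len(t)>4: print("  ",nm,len(t),"y",np.percentile(t[:,1],[3,97]).round(1),"mid",np.percentile(t[:,1],[3,97]).mean().round(1),"axis z",(np.percentile(t[:,2],93)-r).round(1))
st()
E
python3 chk.py 6
```

```text
top 424 xmin [-94.7 -93.1] -> center -7.5
   nose 52 y [-8.2  7.3] mid -0.5 axis z 73.2
   cap 117 y [-15.4  14.4] mid -0.5 axis z 74.4
   tube 143 y [-11.4  10.3] mid -0.6 axis z 73.9
side 210 xmin [-96.2 -94.6] -> center -8.7
   nose 35 y [-8.5  7.1] mid -0.7 axis z 71.9
   cap 47 y [-14.7   7.4] mid -3.7 axis z 73.4
   tube 57 y [-12.    6.6] mid -2.7 axis z 73.0
pos [ 0.5224 -0.1002  0.2512] yaw 75.56 z [ 3.3e-03  4.0e-04 -1.0e+00] F [-0.16 -0.65 -1.67] w 22.7
```

play_rows(
  targets="0 0.05 0.4 0 0 0 -1; 0 0 0.3 0 0 0 -1",
)

```text
time: 8.22
position: [0.5237, -0.1002, 0.246]
tool_rot: [2.48, 1.922, 0.005]
ft_force: [-6.3, 0.3, 18.4]
grip_width: 0.261
```

```bash
python3 -c "
from meas import *
st()"
```

```text
pos [ 0.5237 -0.1002  0.246 ] yaw 75.55 z [ 4.7e-03 -8.0e-04 -1.0e+00] F [-6.26  0.27 18.41] w 22.7
```

```bash
python3 chk.py 7; python3 look.py 7
```

```text
top 419 xmin [-94.6 -93.5] -> center -7.5
   nose 52 y [-6.4  9.9] mid 1.7 axis z 68.1
   cap 118 y [-13.3  17.1] mid 1.9 axis z 69.5
   tube 141 y [-9.4 12.6] mid 1.6 axis z 69.0
side 213 xmin [-95.9 -94.8] -> center -8.5
   nose 41 y [-6.5  9.9] mid 1.7 axis z 67.8
   cap 44 y [-12.8   8.9] mid -1.9 axis z 68.1
   tube 60 y [-9.7 11.1] mid 0.7 axis z 67.6
pos [ 0.5236 -0.1002  0.2461] yaw 75.55 z [ 4.5e-03 -8.0e-04 -1.0e+00] F [-4.47  0.22 10.21] w 22.9
pos [ 0.5236 -0.1002  0.2461] yaw 75.55 z [ 4.5e-03 -8.0e-04 -1.0e+00] F [-4.47  0.22 10.21] w 22.9
```

View pics/side7.png

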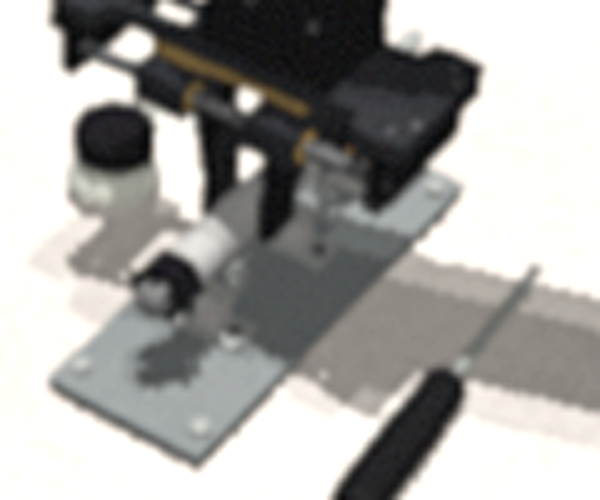

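View pics/top7.png

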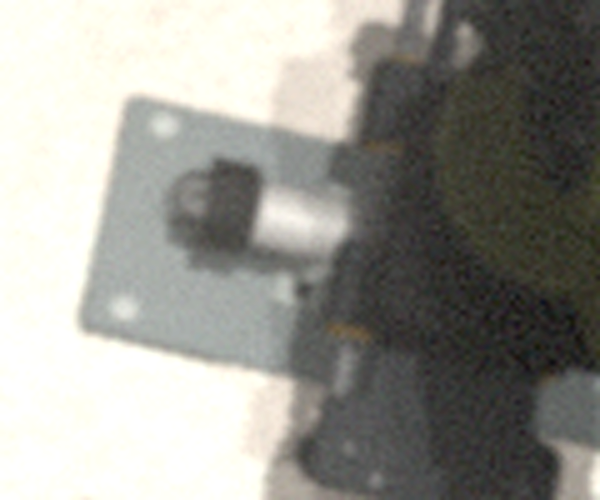

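The cartridge drifted +1.7 mm in y and touches the +y lips. I'll recentre it while backing off slightly.

play_rows(
  targets="0 -0.17 -0.1 0 0 0 -1; 0 0 0 0 0 0 -1",
)

```text
time: 8.68
position: [0.522, -0.0997, 0.2475]
tool_rot: [2.48, 1.922, 0.005]
ft_force: [0.4, -0.4, -0.9]
grip_width: 0.262
```

```bash
python3 chk.py 8
```

```text
top 422 xmin [-94.7 -93.3] -> center -7.4
   nose 52 y [-7.9  7.6] mid -0.2 axis z 71.0
   cap 116 y [-14.8  14.6] mid -0.1 axis z 70.9
   tube 144 y [-11.   10.6] mid -0.2 axis z 70.8
side 210 xmin [-96.9 -95.3] -> center -8.8
   nose 37 y [-8.3  6.5] mid -0.9 axis z 68.7
   cap 46 y [-15.1   8.1] mid -3.5 axis z 69.3
   tube 58 y [-11.3   6.9] mid -2.2 axis z 69.4
pos [ 0.522  -0.0997  0.2473] yaw 75.56 z [ 0.005  -0.0011 -1.    ] F [ 0.33 -0.43 -1.39] w 22.7
```

play_rows(
  targets="0 0.02 0.3 0 0 0 -1; 0 0 0.3 0 0 0 -1",
)

```text
time: 9.02
position: [0.5227, -0.0995, 0.2436]
tool_rot: [2.48, 1.921, 0.004]
ft_force: [-5.5, 1.3, 15.1]
grip_width: 0.258
```

play_rows(
  targets="0 -0.07 0.2 0 0 0 -1",
)

```text
time: 9.15
position: [0.5226, -0.0994, 0.2433]
tool_rot: [2.479, 1.92, 0.004]
ft_force: [-4.6, 1.0, 13.3]
grip_width: 0.256
```

play_rows(
  targets="0 -0.04 0.2 0 0 0 -1",
)

```text
time: 9.28
position: [0.5227, -0.0992, 0.2432]
tool_rot: [2.479, 1.919, 0.003]
ft_force: [-5.1, 0.8, 14.8]
grip_width: 0.261
```

play_rows(
  targets="0 -0.15 0.2 0 0 0 -1; 0 -0.1 0.3 0 0 0 -1",
)

```text
time: 9.52
position: [0.5221, -0.0987, 0.2425]
tool_rot: [2.475, 1.916, 0.006]
ft_force: [-4.8, 1.0, 16.5]
grip_width: 0.256
```

```bash
python3 chk.py 9;python3 - <<'E'
from h import *
d=ld("side9.npz");c=d["pixels"][150:260,320:440];cv2.imwrite("pics/side9.png",cv2.convertScaleAbs(cv2.resize(c,None,fx=5,fy=5,interpolation=cv2.INTER_CUBIC),alpha=1.5,beta=10))
E
```

```text
top 417 xmin [-95.4 -93.5] -> center -7.7
   nose 49 y [-6.8  8.7] mid 1.0 axis z 64.0
   cap 113 y [-13.3  15.5] mid 1.1 axis z 65.6
   tube 140 y [-9.9 11.7] mid 0.9 axis z 65.0
side 213 xmin [-96.7 -95.7] -> center -9.1
   nose 34 y [-6.4  8.7] mid 1.2 axis z 62.4
   cap 44 y [-13.3   9.8] mid -1.8 axis z 63.9
   tube 60 y [-10.2   8.9] mid -0.6 axis z 63.7
pos [ 0.5221 -0.0987  0.2424] yaw 75.48 z [ 0.0098 -0.0068 -0.9999] F [-4.57  0.3  15.02] w 22.6
```

View pics/side9.png

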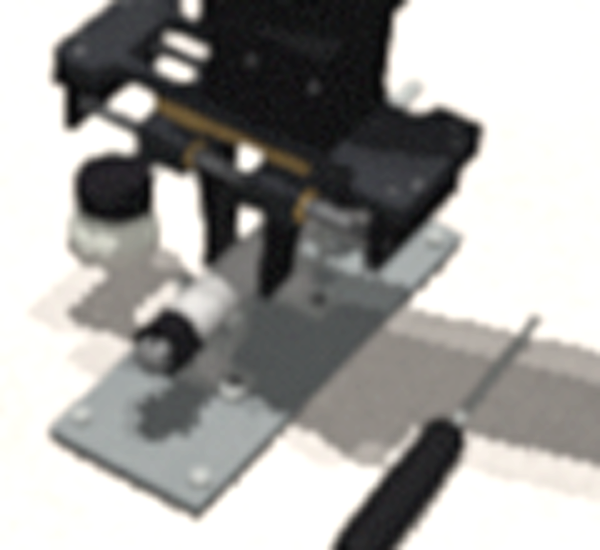

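The tool has tilted about 0.011 rad under load, which carries the tube +1 mm in y. I'll level it and press in the same move.

Run:
```python
from meas import *
s,R=st()
rows(s["position"],R,[((.5231,-.0995,.2405),75.4,1)],-1)
```

```text
pos [ 0.5221 -0.0987  0.2424] yaw 75.48 z [ 0.0098 -0.0068 -0.9999] F [-4.57  0.3  15.02] w 22.6
-0.05 0.12 0.19 0.011 0.004 0.001 -1
1 [ 0.5231 -0.0995  0.2405]
```

play_rows(
  targets="-0.05 0.1 0.15 0.011 0.004 0.001 -1; 0 0 0.1 0.002 0.001 0 -1",
)

```text
time: 9.88
position: [0.5238, -0.0997, 0.2427]
tool_rot: [2.485, 1.921, -0.001]
ft_force: [-2.5, 0.7, 6.7]
grip_width: 0.259
```

Run:
```python
from meas import *
s,R=st()
rows(s["position"],R,[((.5231,-.0995,.2385),75.4,1)],-1)
```

```text
pos [ 0.5238 -0.0997  0.2427] yaw 75.41 z [-3.e-04 -9.e-04 -1.e+00] F [-2.5   0.68  6.66] w 22.6
0 -0.07 0.42 -0 0.001 0 -1
1 [ 0.5231 -0.0995  0.2385]
```

play_rows(
  targets="0 -0.1 0.4 0 0 0 -1",
)

```text
time: 10.0
position: [0.5239, -0.0994, 0.2411]
tool_rot: [2.483, 1.919, 0.0]
ft_force: [-2.9, 0.8, 17.7]
grip_width: 0.257
```

play_rows(
  targets="0 -0.05 0.4 0 0 0 -1",
)

```text
time: 10.12
position: [0.5242, -0.0992, 0.2393]
tool_rot: [2.482, 1.918, 0.0]
ft_force: [-6.1, 1.8, 14.7]
grip_width: 0.263
```

Run:
```python
from meas import *
s,R=st()
rows(s["position"],R,[((.5231,-.0995,.2375),75.4,1)],-1)
```

```text
pos [ 0.5242 -0.0992  0.2393] yaw 75.4 z [ 0.0031 -0.0036 -1.    ] F [-6.07  1.75 14.75] w 22.9
-0.05 -0.1 0.18 0.004 0.003 0 -1
1 [ 0.5231 -0.0995  0.2375]
```

play_rows(
  targets="-0.05 -0.15 0.35 0.004 0.003 0 -1",
)

```text
time: 10.25
position: [0.5235, -0.0993, 0.2379]
tool_rot: [2.484, 1.92, 0.001]
ft_force: [-3.3, 0.8, 13.4]
grip_width: 0.264
```

play_rows(
  targets="-0.03 -0.1 0.35 0.004 0.003 0 -1",
)

```text
time: 10.38
position: [0.5234, -0.0995, 0.2363]
tool_rot: [-2.485, -1.922, -0.003]
ft_force: [-2.2, -0.2, 8.8]
grip_width: 0.261
```

```bash
python3 chk.py 10
```

```text
top 415 xmin [-95.2 -93.7] -> center -7.9
   nose 49 y [-7.2  8. ] mid 0.4 axis z 58.3
   cap 111 y [-13.9  16.1] mid 1.1 axis z 59.1
   tube 140 y [-10.6  11.2] mid 0.3 axis z 59.3
side 210 xmin [-97.  -95.7] -> center -9.7
   nose 38 y [-6.7  7.1] mid 0.2 axis z 56.6
   cap 42 y [-14.    6.9] mid -3.5 axis z 57.6
   tube 60 y [-10.9   9.6] mid -0.7 axis z 57.0
pos [ 0.5232 -0.0995  0.2359] yaw 75.41 z [ 6.0e-04  1.7e-03 -1.0e+00] F [-2.83  0.62  8.56] w 22.9
```

play_rows(
  targets="0 -0.03 0.3 0 0 0 -1; 0 0 0.3 0 0 0 -1",
)

```text
time: 10.72
position: [0.5231, -0.0993, 0.231]
tool_rot: [-2.485, -1.921, -0.001]
ft_force: [-1.8, 0.7, -0.3]
grip_width: 0.259
```

```bash
python3 chk.py 11
```

```text
top 411 xmin [-95.8 -94. ] -> center -8.6
   nose 51 y [-7.8  8.7] mid 0.5 axis z 54.2
   cap 110 y [-14.4  15.6] mid 0.6 axis z 55.2
   tube 136 y [-10.7  11.1] mid 0.2 axis z 54.2
side 210 xmin [-96.9 -95.9] -> center -9.3
   nose 37 y [-8.5  5.7] mid -1.4 axis z 51.9
   cap 43 y [-15.    7.7] mid -3.6 axis z 52.8
   tube 58 y [-11.1   7.3] mid -1.9 axis z 52.2
pos [ 0.5229 -0.0993  0.2302] yaw 75.41 z [-2.0e-04  1.5e-03 -1.0e+00] F [-0.41  0.42 -1.58] w 22.9
```

Past the throat. Home should be at TCP z≈0.2275, so I'll go on gently.

play_rows(
  targets="0 0 0.15 0 0 0 -1; 0 0 0.12 0 0 0 -1",
)

```text
time: 11.08
position: [0.5228, -0.0992, 0.2276]
tool_rot: [-2.484, -1.92, -0.0]
ft_force: [-6.5, 1.3, 16.0]
grip_width: 0.261
```

play_rows(
  targets="0 0 0.12 0 0 0 -1",
)

```text
time: 11.2
position: [0.523, -0.0991, 0.2276]
tool_rot: [-2.484, -1.92, 0.001]
ft_force: [-5.9, 1.3, 12.1]
grip_width: 0.26
```

Resting on the webs at the predicted height (0.2276). I'll unload the press and check it.

play_rows(
  targets="0 0 -0.05 0 0 0 -1; 0 0 0 0 0 0 -1",
)

```text
time: 11.45
position: [0.5229, -0.0991, 0.2277]
tool_rot: [-2.484, -1.92, 0.001]
ft_force: [-2.1, 0.2, 1.6]
grip_width: 0.264
```

```bash
python3 chk.py 12
python3 - <<'E'
from h import *
d=ld("side12.npz");c=d["pixels"][150:260,320:440];cv2.imwrite("pics/side12.png",cv2.convertScaleAbs(cv2.resize(c,None,fx=5,fy=5,interpolation=cv2.INTER_CUBIC),alpha=1.5,beta=10))
E
```

```text
top 413 xmin [-95.7 -94.1] -> center -8.4
   nose 48 y [-8.2  7.2] mid -0.5 axis z 50.4
   cap 110 y [-15.2  14.7] mid -0.3 axis z 51.0
   tube 140 y [-11.3  10.2] mid -0.6 axis z 50.8
side 211 xmin [-97.3 -95.8] -> center -9.8
   nose 35 y [-8.5  6.3] mid -1.1 axis z 49.6
   cap 48 y [-14.5   7.1] mid -3.7 axis z 50.4
   tube 60 y [-11.9   7.9] mid -2.0 axis z 49.7
pos [ 0.5229 -0.0992  0.2278] yaw 75.41 z [-0.002   0.0011 -1.    ] F [-0.43  0.95 -0.19] w 23.0
```

View pics/side12.png

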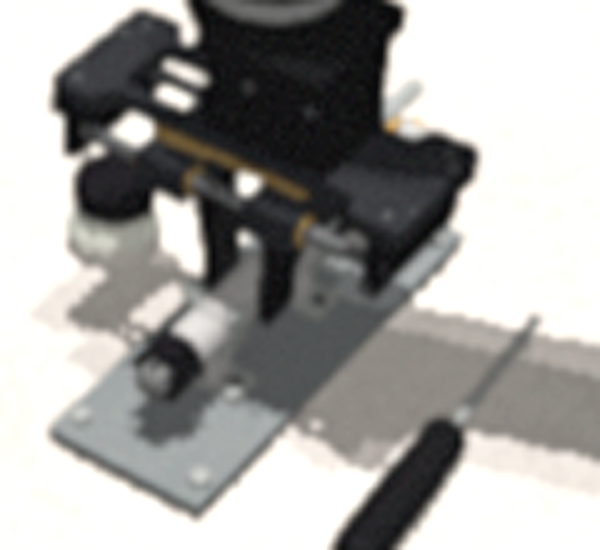

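Seated and level: axis at z 50–51 mm, y about -0.5 mm, socket about 18 mm short of the collar. Now I slide it towards the port, which is tool -x.

play_rows(
  targets="0 0 0 0 0 0 -1; -0.2 0 0 0 0 0 -1; -0.25 0 0 0 0 0 -1; -0.25 0 0 0 0 0 -1",
)

```text
time: 12.05
position: [0.5223, -0.1008, 0.2278]
tool_rot: [-2.477, -1.921, -0.011]
ft_force: [0.5, 6.4, -0.3]
grip_width: 0.259
```

```bash
cat > f.py <<'E'
from meas import *
s,R=st();xs=-np.array([np.cos(np.radians(75.35)),np.sin(np.radians(75.35))]);ys=np.array([-xs[1],xs[0]]);O=np.array([.5229,-.0992])
q=s["position"][:2]-O;f=s["ft_force"][:2];print("moved x,y mm",(q@xs*1000).round(2),(q@ys*1000).round(2),"F along,lat,z",(f@xs).round(1),(f@ys).round(1),s["ft_force"][2].round(1))
E
python3 f.py
```

```text
pos [ 0.5223 -0.1008  0.2278] yaw 75.58 z [ 0.0012  0.01   -0.9999] F [ 0.5   6.43 -0.29] w 22.6
moved x,y mm 1.71 -0.13 F along,lat,z -6.3 -1.1 -0.3
```

play_rows(
  targets="-0.3 0 0 0 -0.01 0.003 -1; -0.35 0 0 0 -0.005 0 -1",
)

```text
time: 12.3
position: [0.5223, -0.1002, 0.2278]
tool_rot: [-2.478, -1.924, -0.008]
ft_force: [0.5, 8.0, -1.8]
grip_width: 0.26
```

```bash
python3 f.py
```

```text
pos [ 0.5223 -0.1002  0.2278] yaw 75.65 z [ 0.0014  0.0063 -1.    ] F [ 0.45  8.03 -1.81] w 22.6
moved x,y mm 1.16 -0.35 F along,lat,z -7.9 -1.6 -1.8
```

play_rows(
  targets="-0.55 0.03 0 0 -0.008 0.003 -1; -0.6 0.03 0 0 -0.005 0 -1",
)

```text
time: 12.55
position: [0.5215, -0.1035, 0.2277]
tool_rot: [-2.476, -1.928, -0.007]
ft_force: [0.8, 9.7, -0.4]
grip_width: 0.26
```

```bash
python3 f.py
```

```text
pos [ 0.5215 -0.1035  0.2277] yaw 75.82 z [ 0.0016  0.0056 -1.    ] F [ 0.78  9.72 -0.36] w 22.6
moved x,y mm 4.49 -0.24 F along,lat,z -9.6 -1.7 -0.4
```

play_rows(
  targets="-0.6 0.03 0 0 -0.006 0.004 -1; -0.6 0.03 0 0 -0.005 0.003 -1",
)

```text
time: 12.8
position: [0.5206, -0.1076, 0.2278]
tool_rot: [-2.477, -1.926, -0.008]
ft_force: [1.2, 9.3, 0.1]
grip_width: 0.257
```

```bash
python3 f.py; python3 chk.py 13
```

```text
pos [ 0.5206 -0.1076  0.2278] yaw 75.73 z [ 0.0017  0.0064 -1.    ] F [1.18 9.27 0.06] w 22.4
moved x,y mm 8.72 -0.14 F along,lat,z -9.3 -1.2 0.1
top 355 xmin [-88.5 -87.1] -> center -1.3
   nose 50 y [-8.6  7. ] mid -0.8 axis z 50.5
   cap 108 y [-14.8  14.4] mid -0.2 axis z 51.5
   tube 142 y [-11.9  10.9] mid -0.5 axis z 51.4
side 181 xmin [-88.7 -88.2] -> center -1.5
   nose 36 y [-8.7  6.4] mid -1.1 axis z 48.6
   cap 71 y [-14.7  12.9] mid -0.9 axis z 50.2
   tube 48 y [-12.5   7.9] mid -2.3 axis z 50.6
pos [ 0.5205 -0.1079  0.2278] yaw 75.71 z [ 0.0017  0.006  -1.    ] F [ 0.57  9.71 -0.51] w 22.6
```

play_rows(
  targets="-0.55 0.03 0 0 -0.005 0.003 -1; -0.55 0.03 0 0 -0.005 0.003 -1; -0.5 0.02 0 0 -0.005 0.002 -1",
)

```text
time: 13.28
position: [0.5195, -0.112, 0.2278]
tool_rot: [-2.475, -1.925, -0.011]
ft_force: [0.2, 9.6, -0.0]
grip_width: 0.259
```

```bash
python3 f.py
```

```text
pos [ 0.5195 -0.112   0.2278] yaw 75.75 z [ 0.0021  0.0087 -1.    ] F [ 0.19  9.59 -0.04] w 22.6
moved x,y mm 13.22 -0.1 F along,lat,z -9.3 -2.2 -0.0
```

play_rows(
  targets="-0.5 0.02 0 0 -0.005 0.003 -1; -0.45 0.02 0 0 -0.005 0.002 -1",
)

```text
time: 13.52
position: [0.519, -0.1137, 0.2278]
tool_rot: [-2.474, -1.925, -0.013]
ft_force: [0.9, 9.3, -0.9]
grip_width: 0.262
```

```bash
python3 f.py; python3 chk.py 14
```

```text
pos [ 0.519  -0.1137  0.2278] yaw 75.78 z [ 0.0026  0.0103 -0.9999] F [ 0.88  9.33 -0.87] w 22.8
moved x,y mm 14.98 -0.12 F along,lat,z -9.2 -1.5 -0.9
top 313 xmin [-83.2 -81.6] -> center 4.3
   nose 53 y [-8.6  7.6] mid -0.5 axis z 50.7
   cap 86 y [-13.5  11.6] mid -0.9 axis z 50.3
   tube 154 y [-14.4  12.9] mid -0.8 axis z 52.8
side 168 xmin [-83.9 -83.3] -> center 3.5
   nose 34 y [-7.8  6.5] mid -0.7 axis z 47.9
   cap 68 y [-13.6  12.2] mid -0.7 axis z 48.3
   tube 53 y [-14.7   7.3] mid -3.7 axis z 51.5
pos [ 0.5189 -0.1138  0.2277] yaw 75.77 z [ 0.0025  0.0102 -0.9999] F [-0.01  9.85  0.3 ] w 22.8
```

play_rows(
  targets="-0.5 0.02 0 0 -0.008 0.003 -1; -0.45 0.02 0 0 -0.008 0.002 -1",
)

```text
time: 13.88
position: [0.5185, -0.1154, 0.2278]
tool_rot: [-2.476, -1.928, -0.008]
ft_force: [0.5, 9.1, -0.1]
grip_width: 0.257
```

```bash
python3 f.py
```

```text
pos [ 0.5185 -0.1154  0.2278] yaw 75.81 z [ 0.0015  0.0059 -1.    ] F [ 0.46  9.07 -0.11] w 22.4
moved x,y mm 16.75 -0.12 F along,lat,z -8.9 -1.8 -0.1
```

play_rows(
  targets="-0.45 0.02 0 0 -0.006 0.003 -1",
)

```text
time: 14.0
position: [0.5184, -0.1159, 0.2278]
tool_rot: [-2.476, -1.928, -0.007]
ft_force: [0.9, 9.6, -0.3]
grip_width: 0.256
```

```bash
python3 f.py
```

```text
pos [ 0.5184 -0.1159  0.2278] yaw 75.8 z [ 0.0015  0.0057 -1.    ] F [ 0.92  9.63 -0.29] w 22.3
moved x,y mm 17.33 -0.15 F along,lat,z -9.5 -1.5 -0.3
```

play_rows(
  targets="-0.45 0.02 0 0 -0.006 0.003 -1; -0.45 0.02 0 0 -0.006 0.003 -1",
)

```text
time: 14.25
position: [0.5181, -0.1171, 0.2278]
tool_rot: [-2.477, -1.927, -0.007]
ft_force: [0.8, 9.1, -0.2]
grip_width: 0.26
```

```bash
python3 f.py
```

```text
pos [ 0.5181 -0.1171  0.2278] yaw 75.78 z [ 0.0015  0.0054 -1.    ] F [ 0.84  9.13 -0.17] w 22.7
moved x,y mm 18.49 -0.12 F along,lat,z -9.0 -1.5 -0.2
```

play_rows(
  targets="-0.42 0.02 0 0 -0.006 0.003 -1",
)

```text
time: 14.38
position: [0.518, -0.1173, 0.2278]
tool_rot: [-2.477, -1.927, -0.007]
ft_force: [0.0, 9.7, -0.7]
grip_width: 0.262
```

play_rows(
  targets="-0.42 0.02 0 0 -0.006 0.003 -1",
)

```text
time: 14.5
position: [0.518, -0.1175, 0.2278]
tool_rot: [-2.477, -1.927, -0.007]
ft_force: [0.6, 9.1, -0.1]
grip_width: 0.258
```

```bash
python3 f.py; python3 chk.py 15
```

```text
pos [ 0.518  -0.1175  0.2278] yaw 75.76 z [ 0.0015  0.0051 -1.    ] F [ 0.64  9.13 -0.14] w 22.4
moved x,y mm 18.99 -0.15 F along,lat,z -9.0 -1.7 -0.1
top 277 xmin [-77.8 -76.9] -> center 9.5
   nose 51 y [-8.5  7.5] mid -0.5 axis z 50.4
   cap 57 y [-8.6  7.4] mid -0.6 axis z 45.5
   tube 169 y [-15.1  14.1] mid -0.5 axis z 53.3
side 150 xmin [-79.2 -78.7] -> center 8.2
   nose 34 y [-7.8  7. ] mid -0.4 axis z 47.8
   cap 40 y [-8.1  6.9] mid -0.6 axis z 43.4
   tube 57 y [-14.7   7. ] mid -3.8 axis z 52.1
pos [ 0.518  -0.1176  0.2278] yaw 75.76 z [ 0.0016  0.0051 -1.    ] F [ 1.11  9.55 -0.14] w 22.7
```

play_rows(
  targets="-0.55 0.02 0 0 -0.006 0.003 -1",
)

```text
time: 14.72
position: [0.5176, -0.1189, 0.2278]
tool_rot: [-2.477, -1.927, -0.007]
ft_force: [1.3, 11.7, -0.2]
grip_width: 0.261
```

```bash
python3 f.py
```

```text
pos [ 0.5176 -0.1189  0.2278] yaw 75.76 z [ 0.0016  0.0053 -1.    ] F [ 1.34 11.65 -0.19] w 22.7
moved x,y mm 20.38 -0.14 F along,lat,z -11.6 -1.6 -0.2
```

play_rows(
  targets="-0.5 0.02 0 0 -0.005 0.002 -1",
)

```text
time: 14.85
position: [0.5175, -0.1193, 0.2278]
tool_rot: [-2.475, -1.927, -0.01]
ft_force: [1.7, 13.0, -0.3]
grip_width: 0.26
```

```bash
python3 f.py
```

```text
pos [ 0.5175 -0.1193  0.2278] yaw 75.81 z [ 0.0022  0.0073 -1.    ] F [ 1.72 13.04 -0.27] w 22.6
moved x,y mm 20.83 -0.15 F along,lat,z -13.0 -1.6 -0.3
```

Force rose from 9 to 13 N while the tip stopped advancing, which means contact with the collar. I'll stop pushing, check, and then release.

```bash
python3 chk.py 16
python3 - <<'E'
from h import *
d=ld("side16.npz");c=d["pixels"][150:260,320:440];cv2.imwrite("pics/side16.png",cv2.convertScaleAbs(cv2.resize(c,None,fx=5,fy=5,interpolation=cv2.INTER_CUBIC),alpha=1.5,beta=10))
E
```

```text
top 267 xmin [-76.6 -75.3] -> center 11.0
   nose 50 y [-8.5  8.1] mid -0.2 axis z 51.1
   cap 46 y [-8.1  8.1] mid -0.0 axis z 46.1
   tube 172 y [-14.9  14.2] mid -0.3 axis z 53.2
side 144 xmin [-77.4 -77.2] -> center 9.7
   nose 36 y [-8.2  8.4] mid 0.1 axis z 48.8
   cap 37 y [-8.4  8.3] mid -0.0 axis z 43.8
   tube 64 y [-14.7   9.1] mid -2.8 axis z 51.9
pos [ 0.5175 -0.1193  0.2278] yaw 75.82 z [ 0.0022  0.0072 -1.    ] F [ 1.99 11.59  0.72] w 22.7
```

View pics/side16.png

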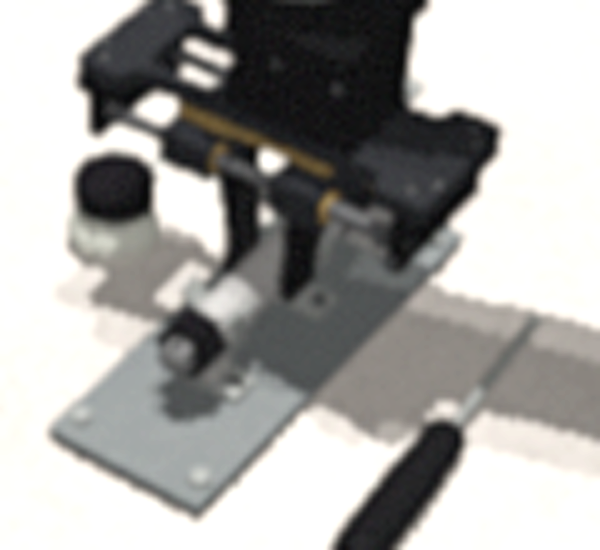

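play_rows(
  targets="0 0 0 0 0 0 -1; 0 0 0 0 0 0 -0.2; 0 0 0 0 0 0 0.1; 0 0 0 0 0 0 0.1; 0 0 0 0 0 0 0.1; 0 0 0 0 0 0 0.1",
)

```text
time: 15.7
position: [0.518, -0.1213, 0.2283]
tool_rot: [-2.479, -1.929, -0.01]
ft_force: [0.6, -0.1, -0.4]
grip_width: 0.547
```

```bash
python3 f.py; python3 chk.py 17
```

```text
pos [ 0.518  -0.1213  0.2283] yaw 75.75 z [ 0.0046  0.0042 -1.    ] F [ 0.6  -0.12 -0.44] w 47.6
moved x,y mm 22.59 0.86 F along,lat,z -0.0 0.6 -0.4
top 268 xmin [-76.6 -75.4] -> center 10.8
   nose 53 y [-8.4  8. ] mid -0.2 axis z 50.2
   cap 47 y [-8.3  8.1] mid -0.1 axis z 45.0
   tube 172 y [-14.8  14.6] mid -0.1 axis z 52.9
side 145 xmin [-77.7 -77.5] -> center 9.4
   nose 39 y [-8.2  7.4] mid -0.4 axis z 49.1
   cap 39 y [-8.2  7.4] mid -0.4 axis z 44.1
   tube 63 y [-14.2   7.2] mid -3.5 axis z 51.8
pos [ 0.518  -0.1212  0.2283] yaw 75.77 z [ 0.0046  0.0043 -1.    ] F [-0.04 -0.01 -0.74] w 47.8
```

Released with the cartridge unmoved. Now retreat upwards and then away to see the joint.

play_rows(
  targets="0 0 -2 0 0 0 0.1; 0 0 -4 0 0 0 0.1; 0 0 -5 0 0 0 0.1; 0 0 -5 0 0 0 0.1; 5 0 -2 0 0 0 0.1; 6 0 0 0 0 0 0.1; 6 0 0 0 0 0 0.1; 6 0 0 0 0 0 0.1; 6 0 0 0 0 0 0.1; 5 0 0 0 0 0 0.1; 0 0 0 0 0 0 0.1",
)

```text
time: 17.18
position: [0.604, 0.215, 0.416]
tool_rot: [-2.486, -1.92, -0.013]
ft_force: [0.5, 0.1, -0.1]
grip_width: 0.546
```

```bash
python3 chk.py 18
python3 - <<'E'
from h import *
d=ld("top18.npz");cv2.imwrite("pics/top18.png",d["pixels"]);c=d["pixels"][225:305,360:500];b=ld("side18.npz")["pixels"][160:240,335:425]
f=lambda c:cv2.convertScaleAbs(cv2.resize(c,(600,int(600*c.shape[0]/c.shape[1])) if c.shape[1]>100 else (600,533),interpolation=cv2.INTER_CUBIC)[:290 if c.shape[1]>100 else 533],alpha=1.4,beta=10)
cv2.imwrite("pics/c18a.png",f(c));cv2.imwrite("pics/c18b.png",f(b))
E
```

```text
top 265 xmin [-76.3 -75.3] -> center 11.2
   nose 51 y [-8.6  8.2] mid -0.2 axis z 50.3
   cap 46 y [-8.4  8.2] mid -0.1 axis z 45.2
   tube 171 y [-15.   14.1] mid -0.5 axis z 53.2
side 147 xmin [-79.7 -77.8] -> center 7.5
   nose 33 y [-8.6  6.6] mid -1.0 axis z 49.3
   cap 37 y [-8.6  6.4] mid -1.1 axis z 44.6
   tube 64 y [-14.4   7.7] mid -3.3 axis z 52.1
pos [0.6049 0.2102 0.416 ] yaw 75.0 z [ 0.0069  0.0018 -1.    ] F [0.43 0.07 0.55] w 48.4
```

View pics/top18.png

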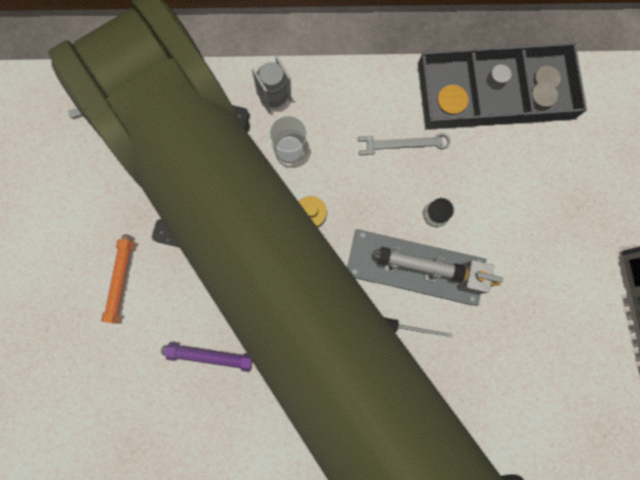

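View pics/c18a.png

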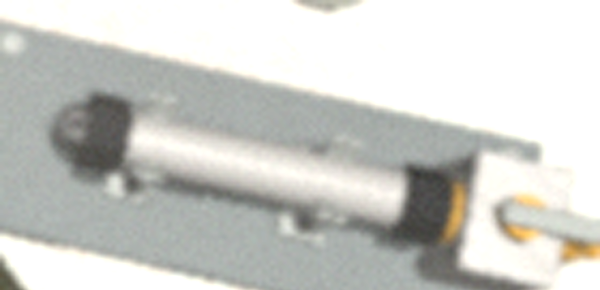

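View pics/c18b.png

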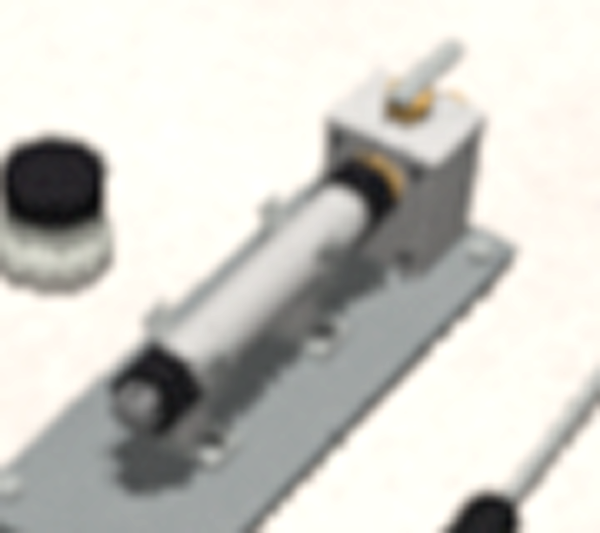

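```bash
python3 -c "
from bench import ctrl
print(ctrl.close_job())"
```

```text
the job is handed in; nothing more can be done
None
```

The cartridge is seated in both clips with its cap against the port's collar. I released it, backed the arm off, and handed the job in at about 17 s of the 42 s allowed.

**What I did:** I gripped the grey cartridge by the middle of its tube and pressed it into both clips. The highest press reading was about 18 N, and about 16 N when it first stood on the webs. I then slid it about 19 mm along the clips at 9–10 N. I stopped when the force rose to 13 N and the tip stopped advancing. Allowing for the clips' drag, that is roughly 4 N against the port.

**Before the slide:** The axis measured 50–51 mm above the table, about 0.5 mm off sideways and level. The socket end was about 18 mm short of the collar.

**After letting go:**
- The last pictures show no gap between cap and collar, and the cartridge did not move on release.
- Seen from the vent end, the axis height was 49–50 mm and the sideways offset was between -0.2 and -1 mm.
- The bystanders I could see looked unmoved. The arm hid some of them from above in the last picture, so I did not check all seven.

**Where the checks disagreed:** The two cameras' estimates of the cartridge's position along the axis differed by up to 4 mm (7.5 and 11.2 mm in the last pictures, against 9 mm expected). For flushness I relied on the rise in force and on the pictures.

**Snags:** On the first press the tube touched the clip lips about 1.7 mm off-centre, and the tool tilted by about 0.01 rad. I corrected both before it snapped in.

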